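Sort two sleeves on the press pin, release the catch and hold the press down

ROBOT

A 7-joint arm with a two-finger parallel gripper is mounted at the origin on a cart in front of the work surface, level with it; the furniture and walls round the work are solid. World frame = base frame: x ahead of the robot, y to its left, z up, the work surface at z = 0. Lengths are in m, angles in rad, forces in N, time in s.
With the tool pointing down it reaches from about 0.425 to 0.975 m from the base axis. Payload 16.7 kg.
Tool frame: the origin (TCP) lies midway between the tips of the shut fingers; the grasp point (between the pads) lies 19 mm behind it; z points along the fingers, y is the line along which they close (so a half turn about z gives the same grasp; the last joint's range is limited). The gripper opens to 85 mm and grips with 20 to 120 N. Pads are 22 mm wide; open, the fingers measure 114 mm over their backs; the gripper's body (76 mm by 85 mm) begins 54 mm behind the grasp point. The pads swing forward as they close: fully open they stand 13 mm farther back than shut.
Start: joints at [0.965, 0.426, 0.074, 1.606, -0.034, 1.111, -0.067], TCP at [0.298, -0.606, 0.231] pointing down, gripper open.
Joint ranges: [-2.85, 2.85], [-0.5, 2.14], [-1.23, 1.37], [0.21, 2.46], [-1.02, 4.16], [0.16, 2.05], [-2.73, 2.73]. Speed limits (rad/s): [1.89, 1.89, 2.39, 2.39, 3.01, 3.01, 3.01].

INTERFACE

Orientations are given as a rotation vector (axis times angle).
In Python, from station import read_state, eyes, finish_job gives the robot as it stands. The module is installed in compiled form; this text tells all that it offers.
- The arm moves only by the tool move_arm, never from a script. Its argument "moves" is a list that holds one entry, the list of rows, each a list of 7 numbers: the shift along the tool's x, y, z in m, then the turn, a rotation vector about the tool's x, y, z in degrees, then the opening in per cent of the stroke, from 0 (shut) to 100 (fully open). A call has 1 to 12 rows; each row shifts and turns the commanded pose from where the row before left it, along the tool's axes as they then stand; what a row does not reach is not made up. A row lasts 1/8 s, in which the tool goes at most 62.5 mm and 10.7 degrees, less where a joint would pass 70% of its speed; a pose out of reach is approached as far as the arm can. A call with a gripper value outside its range is refused whole. The fingers move at their own pace and stop on an object; "newtons" is the grip in N (left out, the last holds). Time passes only in rows, so rows that do not move let the fingers close. It gives the time, the measured TCP pose, the force, the opening and the grip force at its end, in the units of the state.
- read_state(): the state, without advancing time (a new reading comes with each control period).
- eyes.snapshot(name): name is "side" or "top" or "wrist"; returns a dict with "color" (400x640x3 uint8, red, green, blue), "mtx" (3x3 intrinsics, pixels), "R" (3x3) and "t" (3): a world point X has camera coordinates R X + t. Camera axes: x right, y down, z forward; pixel columns grow to the right and rows downward; lengths in m; the calibration is good to about 2 mm. A picture is of the moment at which its call begins. There is no depth.
- finish_job(): hands the job in; it is judged then, once.
The state is a dict: "time_s": time; "joints": joint angles; "dq": joint speeds; "joint_efforts": joint torques, N m; "position": TCP position; "tool_rot": TCP orientation; "force": force on the tool from outside, world axes, zero at the start; "ft_torque": the same for the moment, N m; "grip_width": finger opening in m; "grip_force": force on a finger pad.
Only numpy, scipy, OpenCV 4.12 (cv2) and the standard library are available. Lean on these libraries where they do the work, as an engineer would, in place of code of your own. Each camera call takes 0.05 s, during which the arm holds its last target. There are 200 camera calls.

TASK

Try the two brass sleeves on the pilot pin of the hand press: leave the one that slides all the way down the pin standing on it, and set the one that is too tight in the open grey reject tray. Only then flip the press's safety catch by its thumb paddle, pull the lever down until its foot has pressed the sleeve and the spring collar fully home, and finish while still holding the lever down there. Leave the loupe, the hexagonal spacer, the calliper, the solder spool and the screwdriver alone.

Things in the scene. Friction and masses are not known exactly. Their poses are not given: they have to be found in the camera images.
- press: Hand press, fixed on the table: grey base plate 16 mm thick. Origin under the pin, on the table. x points from the pin to the lever hinge (the lever is pulled towards -x), y to the side that carries the catch, z up. The plate reaches from x = -50 to 135 mm, y = -37 to 37 mm.
- pin_tip (a point): Centre of the flat top (5 mm wide) of the press's upright steel pilot pin, 50 mm above the table. The pin is 13 mm thick with a 6 mm long conical lead-in below its top. It rises through a spring collar, 33 mm across, whose top stands 26 mm above the table until it is pressed.
- sleeve_a_mid (a point): Centre of one of two loose brass sleeves, alike outside: upright tubes 28 mm thick, 34 mm high, about 60 g. One has a 16 mm bore and slides down the pin until it stands on the collar (underside 26 mm above the table); the other has an 11 mm bore and stops on the pin's cone about 19 mm higher. Which is which is not told: try it on the pin.
- sleeve_b_mid (a point): Centre, half-way up, of the other brass sleeve (see sleeve_a_mid).
- collar (a joint): Spring collar round the pin, under the sleeve: metres it has sunk, 0 raised, 0.005 fully home (travel 5 mm; 2.7 N to start, 7.2 N when home). It springs back when let go.
- reject_tray_in (a point): Centre of the inner floor (3 mm above the table) of the open grey reject tray, which is fixed, 90 mm in its x by 110 mm in its y, 20 mm high, walls 3 mm thick.
- catch (a joint): Safety catch: hinge angle, 0 to about 0.1 engaged (its nose lies across the front of the lever arm and blocks it, but for some 0.1 rad of play), 1.25 fully flipped off. The lever is clear from about 1.05. It stays where it is left (1 to 2 N at the paddle moves it).
- catch_paddle (a point): Top of the catch's black thumb paddle (24 x 18 mm), about 124 mm above the table when engaged, 34 mm out (press +y) from the pivot line, at press x = 86 mm. The pivot line runs along press x at y = 30, z = 108 mm. Pushing the paddle straight down, 30 mm out from the pivot line, to about 85 mm above the table flips the catch off.
- lever (a joint): Press lever angle: 0 standing up and back, about 1.70 when its foot meets a sleeve standing on the raised collar, about 1.76 when sleeve and collar are fully home, 1.86 end stop with no sleeve. A spring always drives it back to 0; some 8 N at the bar hold it down with the sleeve pressed.
- lever_bar (a point): Centre of the lever's cross bar (T-handle): 124 mm long along its y, level, a 16 mm round black grip on each side from 13 to 55 mm off centre; the arm joins it in the middle. 221 mm above the table at rest, 123 mm when pressed. It moves on a 190 mm circle about lever_hinge, from press +x over the top to -x, and may turn in a grip.
- lever_hinge (a point): Centre of the lever's level hinge axle, along press y, 58 mm above the table, at press x = 85 mm. With the lever up, its foot and arm keep 90 mm or more behind the pin axis.
- loupe: Black loupe standing loose on the table, 34 mm wide, 35 mm high; origin under its centre. Leave it alone.
- standoff_1: Hexagonal brass spacer without a large bore, standing loose, 16 x 19 mm, 25 mm high; origin under its centre. Leave it alone.
- calliper: Calliper lying loose, 52 x 170 mm, 11 mm high, long in its y; origin under its centre. Leave it alone.
- solder_spool: Blue-flanged spool of solder standing loose, 54 mm wide, 44 mm high; origin under its centre. Leave it alone.
- screwdriver_yellow: Screwdriver with a yellow handle, lying loose, 19 x 173 mm, 19 mm high, long in its y; origin under its centre. Leave it alone.

How it is judged:
On the way, in this order (a step that is already met when the one before it is completed fails the run):
1. the sleeve that fits stands let go on the collar, the tight one lies let go in the reject tray, and the catch is still engaged with the lever up (horizontal distance between sleeve_b_mid and pin_tip below 0.004 m and height (world z) of sleeve_b_mid below 0.046 m and contact force between the fingers and sleeve_b below 0.3 N and x of sleeve_a_mid in the frame of reject_tray_in between -0.042 and 0.042 m and y of sleeve_a_mid in the frame of reject_tray_in between -0.052 and 0.052 m and height (world z) of sleeve_a_mid below 0.025 m and contact force between the fingers and sleeve_a below 0.3 N and value of joint catch below 0.4 rad and value of joint lever below 0.15 rad), for 0.2 s.
2. the catch is flipped off while the lever still stands up (value of joint catch above 1.05 rad and value of joint lever below 0.15 rad), for 0.1 s.
At the end, for the whole second after the job is handed in: The robot is holding the lever down: the collar has sunk at least 3.7 of its 5 mm with the fitting sleeve on the pin (within 4 mm of its axis) pressed by the lever's foot with more than 3 N, the catch is flipped off, and the tight sleeve lies at rest in the reject tray, let go (value of joint collar above 0.0037 m and value of joint lever above 1.7 rad and contact force between lever and sleeve_b above 3 N and contact force between any of the fingers, the arm and lever above 1.5 N and contact force between the fingers and sleeve_b below 0.3 N and value of joint catch above 1 rad and horizontal distance between sleeve_b_mid and pin_tip below 0.004 m and height (world z) of sleeve_b_mid below 0.0405 m and x of sleeve_a_mid in the frame of reject_tray_in between -0.042 and 0.042 m and y of sleeve_a_mid in the frame of reject_tray_in between -0.052 and 0.052 m and height (world z) of sleeve_a_mid below 0.025 m and linear speed of sleeve_a below 0.02 m/s); the arm keeps its last pose, push and grip.
It fails at once if the lever is wrenched against the engaged catch (value of joint catch below 0.6 rad and value of joint lever above 0.25 rad).
It fails at once if a bystander is pushed more than 3 cm (distance of any of loupe, standoff_1, calliper, solder_spool, screwdriver_yellow from where it was at the start of the episode above 0.03 m).
It also fails if it takes over 72 s, if anything falls off the work surface, if the arm or the gripper's body presses on something with over 40 N, if the wrist force passes 120 N, or if a joint passes its speed limit or range.

## Working session

There is one attempt and no reset: what is moved stays moved. The work goes in short steps, Python scripts to look and compute and a tool call to move; the robot and the scene stay as the last step left them, time stands still between calls to the robot, and variables do not carry over. Pictures are saved under pics/ and viewed, at most 10 in all, crops included, and the job is handed in when it is done.

Besides the shell and the picture viewer there is one more tool, called after "Call:" as name([rows], argument=value, ...), one row to a line, values as JSON. move_arm: Moves the arm, as the interface text tells. Its arguments: {"type":"object","properties":{"moves":{"type":"array","items":{"type":"array","items":{"type":"array","items":{"type":"number"}}}},"newtons":{"type":"number"}},"required":["moves"]}

```bash
mkdir -p pics; cat > h.py <<'E'
import numpy as np, cv2
from station import read_state, eyes, finish_job
from scipy.spatial.transform import Rotation as Ro
def snap(n,f):
    s=eyes.snapshot(n); cv2.imwrite(f'pics/{f}.png',s['color'][:,:,::-1]); np.savez(f'{f}.npz',**{k:s[k] for k in('mtx','R','t','color')}); return s
def ray(s,u,v):
    R=s['R']; c=-R.T@s['t']; d=R.T@np.linalg.solve(s['mtx'],[u,v,1.]); return c,d
def atz(s,u,v,z):
    c,d=ray(s,u,v); return c+d*(z-c[2])/d[2]
def proj(s,X):
    p=s['mtx']@(s['R']@np.array(X)+s['t']); return p[:2]/p[2]
def st():
    r=read_state(); print({k:np.round(r[k],4).tolist() for k in('time_s','position','tool_rot','force','grip_width','grip_force','joints')}); return r
E
python3 - <<'E'
from h import *
r=st(); print(Ro.from_rotvec(r['tool_rot']).as_matrix().round(3))
for n in('top','side'):
    s=snap(n,n+'0'); print(n,(-s['R'].T@s['t']).round(3),s['R'].round(2).tolist(),s['mtx'].round(0).tolist())
E
```

```text
{'time_s': 0.0, 'position': [0.2975, -0.6054, 0.2306], 'tool_rot': [-3.0588, -0.7109, 0.0006], 'force': [-0.0611, -0.36, -0.5415], 'grip_width': 0.0853, 'grip_force': 0.0, 'joints': [0.9645, 0.4267, 0.0738, 1.6066, -0.0341, 1.1108, -0.0671]}
[[ 0.898  0.441 -0.001]
 [ 0.441 -0.898  0.001]
 [-0.    -0.001 -1.   ]]
top [0.262 0.022 1.477] [[0.01, -1.0, 0.01], [-0.99, -0.01, -0.17], [0.17, -0.01, -0.99]] [[508.0, 0.0, 324.0], [0.0, 508.0, 203.0], [0.0, 0.0, 1.0]]
side [0.179 0.896 1.005] [[-0.94, -0.34, -0.0], [-0.23, 0.63, -0.74], [0.25, -0.7, -0.67]] [[440.0, 0.0, 314.0], [0.0, 440.0, 204.0], [0.0, 0.0, 1.0]]
```

View pics/top0.png

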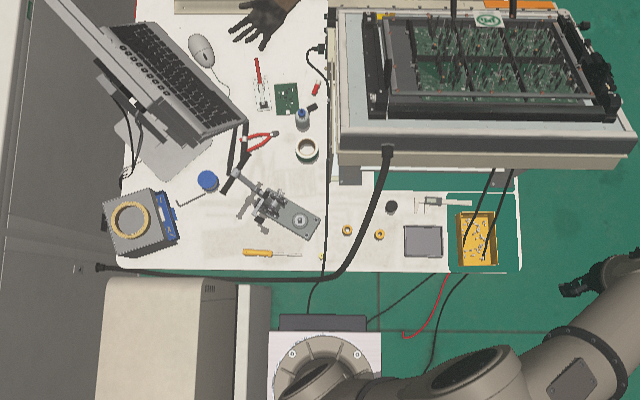

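View pics/side0.png

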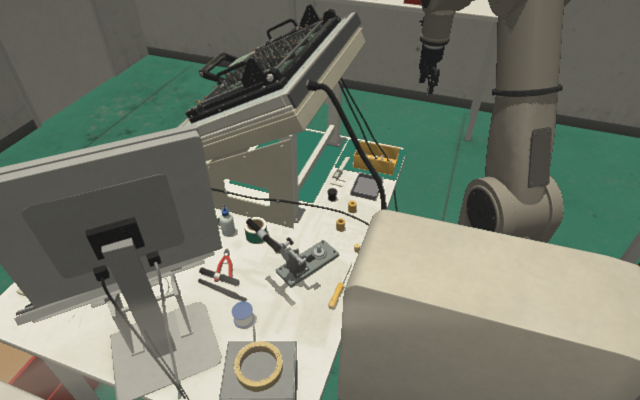

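The top view shows the press around (275,210), the sleeves near (347,230) and (379,234), and the tray at (423,241). The side view shows the same parts. Next I'll enlarge both.

```bash
python3 - <<'E'
import cv2
t=cv2.imread('pics/top0.png');s=cv2.imread('pics/side0.png')
a=cv2.resize(t[165:265,225:345],None,fx=5,fy=5,interpolation=cv2.INTER_CUBIC)
b=cv2.resize(t[185:265,330:450],None,fx=5,fy=5,interpolation=cv2.INTER_CUBIC)
c=cv2.resize(s[165:290,240:400],None,fx=4.8,fy=4.8,interpolation=cv2.INTER_CUBIC)
cv2.imwrite('pics/a.png',a);cv2.imwrite('pics/b.png',b);cv2.imwrite('pics/c.png',c)
E
```

```text
(no output)
```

View pics/a.png

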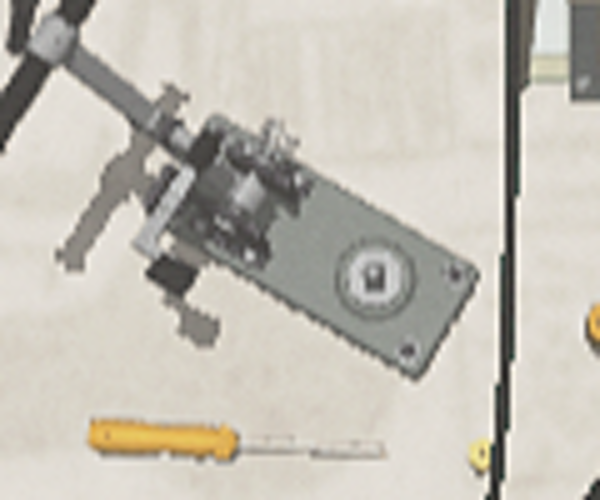

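View pics/b.png

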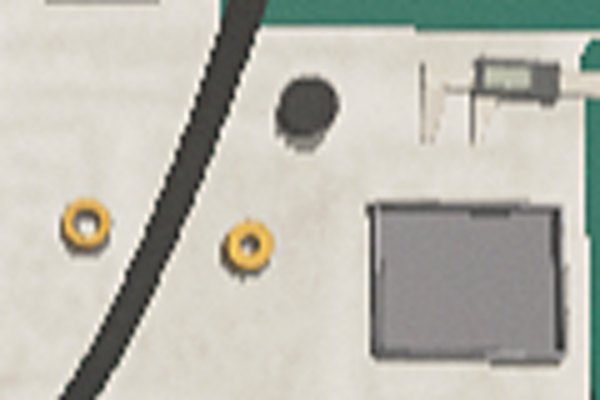

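View pics/c.png

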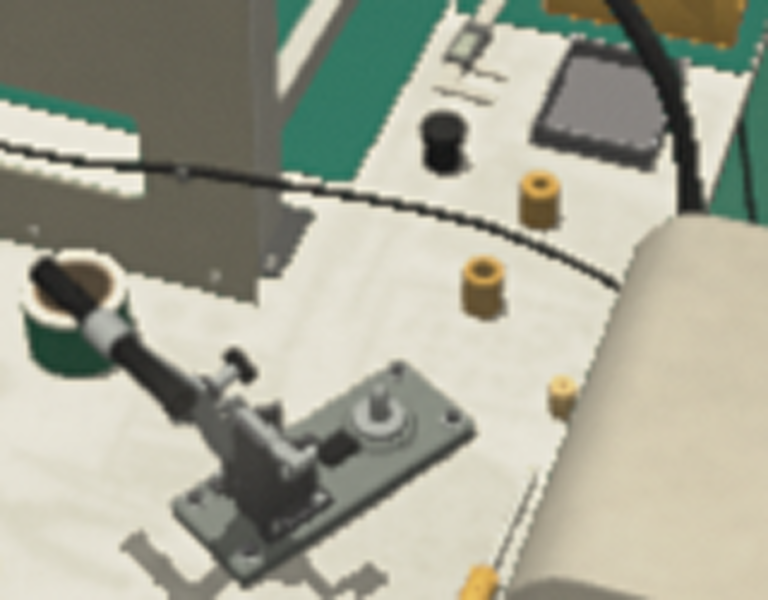

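The crops show:
- **Top view:** pin (299.8,219.4), sleeve tops (347.4,229.4) and (379.8,234.2), tray centre (423.4,241.2), paddle (259.4,219.4), bar centre (236,172.6). The left sleeve's bore looks larger.
- **Side view:** pin (319,245.8), sleeve tops (340.8,220.4) and (352.7,203.3).

Two cables also hang over the area.

```bash
python3 - <<'E'
from h import *
T=np.load('top0.npz');S=np.load('side0.npz')
def tri(a,b):
    c1,d1=ray(T,*a);c2,d2=ray(S,*b);d1/=np.linalg.norm(d1);d2/=np.linalg.norm(d2)
    q=np.linalg.lstsq(np.c_[d1,-d2],c2-c1,rcond=None)[0];p1=c1+q[0]*d1;p2=c2+q[1]*d2
    return ((p1+p2)/2).round(4),np.linalg.norm(p1-p2).round(4)
for n,a,b,z in [('pin',(299.8,219.4),(319,245.8),.05),('L',(347.4,229.4),(340.8,220.4),.034),('Rr',(379.8,234.2),(352.7,203.3),.034),('bar',(236,172.6),(261.9,232.7),.221)]:
    print(n,tri(a,b),'top@z',atz(T,*a,z).round(4),'side@z',atz(S,*b,z).round(4))
c=[atz(T,225+u/5,165+v/5,.016) for u,v in((478,270),(415,380),(215,115))]
print('corners',np.round(c,4)); e=(c[0]+c[1])/2; print('width',np.linalg.norm(c[0]-c[1]))
pin=atz(T,299.8,219.4,.05); x=(pin-e)[:2];print('x yaw',np.degrees(np.arctan2(x[1],x[0])),np.linalg.norm(x), 'y dir',np.degrees(np.arctan2(*(c[1]-c[0])[[1,0]])))
bar=atz(T,236,172.6,.221);v=(bar-pin)[:2];print('bar yaw',np.degrees(np.arctan2(v[1],v[0])),np.linalg.norm(v))
print('paddle',atz(T,259.4,219.4,.124).round(4))
for q in((372,205),(560,207),(562,360),(375,355)): print('tray',atz(T,330+q[0]/5,185+q[1]/5,.02).round(4))
# cables: epipolar match
def onray(a,poly):
    c,d=ray(T,*a)
    for z in np.arange(0,.75,.05):
        print(round(z,2),proj(S,c+d*(z-c[2])/d[2]).round(0),(c+d*(z-c[2])/d[2])[:2].round(3))
for a in((365,220),(327,200)): print('cable',a);onray(a,0)
E
```

```text
pin (array([0.4611, 0.0738, 0.0451]), np.float64(0.0002)) top@z [0.4603 0.0736 0.05  ] side@z [0.4597 0.078  0.05  ]
L (array([ 0.4359, -0.0625,  0.0316]), np.float64(0.0003)) top@z [ 0.4355 -0.0623  0.034 ] side@z [ 0.4355 -0.0601  0.034 ]
Rr (array([ 0.4237, -0.1556,  0.0284]), np.float64(0.0004)) top@z [ 0.4229 -0.155   0.034 ] side@z [ 0.4225 -0.1496  0.034 ]
bar (array([0.555 , 0.2314, 0.2211]), np.float64(0.0024)) top@z [0.5538 0.2311 0.221 ] side@z [0.5563 0.2313 0.221 ]
corners [[0.467  0.0145 0.016 ]
 [0.4026 0.05   0.016 ]
 [0.5566 0.1697 0.016 ]]
width 0.07355165224987566
x yaw 58.31836057369656 0.04858103486732387 y dir 151.15227599034057
bar yaw 59.288165332122425 0.1831252987828854
paddle [0.4486 0.1793 0.124 ]
tray [ 0.4492 -0.2282  0.02  ]
tray [ 0.4495 -0.3372  0.02  ]
tray [ 0.3612 -0.3359  0.02  ]
tray [ 0.3627 -0.2285  0.02  ]
cable (365, 220)
0.0 [336. 214.] [ 0.468 -0.116]
0.05 [338. 204.] [ 0.461 -0.111]
0.1 [340. 194.] [ 0.454 -0.107]
0.15 [343. 183.] [ 0.447 -0.102]
0.2 [345. 172.] [ 0.44  -0.097]
0.25 [348. 159.] [ 0.433 -0.093]
0.3 [351. 146.] [ 0.426 -0.088]
0.35 [354. 132.] [ 0.419 -0.083]
0.4 [357. 117.] [ 0.412 -0.079]
0.45 [361. 101.] [ 0.405 -0.074]
0.5 [364.  84.] [ 0.398 -0.069]
0.55 [368.  66.] [ 0.391 -0.064]
0.6 [373.  46.] [ 0.384 -0.06 ]
0.65 [377.  25.] [ 0.377 -0.055]
0.7 [382.   2.] [ 0.37 -0.05]
cable (327, 200)
0.0 [308. 233.] [ 0.526 -0.004]
0.05 [310. 223.] [ 0.517 -0.003]
0.1 [313. 212.] [ 0.508 -0.002]
0.15 [315. 200.] [ 0.499 -0.001]
0.2 [318. 188.] [ 0.49 -0.  ]
0.25 [321. 175.] [0.481 0.001]
0.3 [325. 161.] [0.472 0.002]
0.35 [328. 146.] [0.464 0.002]
0.4 [332. 131.] [0.455 0.003]
0.45 [336. 114.] [0.446 0.004]
0.5 [340.  96.] [0.437 0.005]
0.55 [345.  77.] [0.428 0.006]
0.6 [350.  56.] [0.419 0.007]
0.65 [355.  33.] [0.41  0.008]
0.7 [361.   9.] [0.401 0.009]
```

Triangulated positions:
- **Pin:** (0.460, 0.074), press yaw about 59.3°.
- **Left sleeve:** (0.4355, -0.062). **Right sleeve:** (0.423, -0.155).
- **Tray centre:** (0.4056, -0.2825).

The bar distance (183 mm) and the paddle position both match the stated geometry. First I align the tool with the press axes and approach the left sleeve.

Call:
move_arm([
  [[0, 0, 0, 0, 0, -8.3, 100], [0, 0, 0, 0, 0, -8.3, 100], [0, 0, 0, 0, 0, -8.3, 100], [0, 0, 0, 0, 0, -8.25, 100], [0.045, -0.0132, 0, 0, 0, 0, 100], [0.045, -0.0132, 0, 0, 0, 0, 100], [0.045, -0.0132, 0, 0, 0, 0, 100], [0.045, -0.0132, 0, 0, 0, 0, 100], [0.045, -0.0132, 0, 0, 0, 0, 100], [0.045, -0.0132, 0, 0, 0, 0, 100], [0.045, -0.0132, 0, 0, 0, 0, 100], [0.045, -0.0132, 0, 0, 0, 0, 100]],
], newtons=30)

```text
time_s: 1.6
position: [0.3906, -0.2407, 0.2312]
tool_rot: [-2.73, -1.555, 0.0]
force: [0.8, 0.1, 0.7]
grip_width: 0.0853
grip_force: 0.0
```

```bash
cat >> h.py <<'E'
def to(p,x,y,z):
    r=st(); M=Ro.from_rotvec(r['tool_rot']).as_matrix(); print(M.round(3).tolist())
    print('tool shift',(M.T@(np.array([x,y,z])-r['position'])).round(4))
E
python3 -c "
from h import *
to(0,.4355,-.0623,.2306)"
```

```text
{'time_s': 1.6, 'position': [0.3906, -0.2407, 0.2312], 'tool_rot': [-2.7299, -1.5545, 0.0001], 'force': [0.7626, 0.1046, 0.6525], 'grip_width': 0.0853, 'grip_force': 0.0, 'joints': [0.6596, 0.0831, -0.2601, 2.0574, 0.0253, 1.0041, -0.1488]}
[[0.51, 0.86, -0.0], [0.86, -0.51, 0.0], [-0.0, -0.0, -1.0]]
tool shift [ 0.1763 -0.0524  0.0006]
```

Call:
move_arm([
  [[0.03, -0.009, 0, 0, 0, 0, 100], [0.03, -0.009, 0, 0, 0, 0, 100], [0.03, -0.009, 0, 0, 0, 0, 100], [0.03, -0.009, 0, 0, 0, 0, 100], [0.03, -0.009, 0, 0, 0, 0, 100], [0.026, -0.0075, 0, 0, 0, 0, 100], [0, 0, 0, 0, 0, 0, 100]],
])

```text
time_s: 2.48
position: [0.4355, -0.0624, 0.2313]
tool_rot: [-2.727, -1.558, -0.0]
force: [-0.3, 0.2, -0.1]
grip_width: 0.0851
grip_force: 0.0
```

```bash
python3 -c "
from h import *
to(0,.4355,-.0623,.02)
s=snap('wrist','w1'); print(proj(s,[.4355,-.0623,.034]),proj(s,[.4603,.0736,.05]))"
```

```text
{'time_s': 2.475, 'position': [0.4355, -0.0624, 0.2313], 'tool_rot': [-2.7274, -1.5585, -0.0003], 'force': [-0.2879, 0.2211, -0.1244], 'grip_width': 0.0851, 'grip_force': 0.0, 'joints': [0.4321, 0.0616, -0.448, 2.0839, 0.0312, 1.0024, -0.5644]}
[[0.508, 0.862, -0.0], [0.862, -0.508, 0.0], [0.0, -0.0, -1.0]]
tool shift [1.000e-04 0.000e+00 2.113e-01]
[320.80664731 177.67248278] [275.91885325  60.92500202]
```

View pics/w1.png

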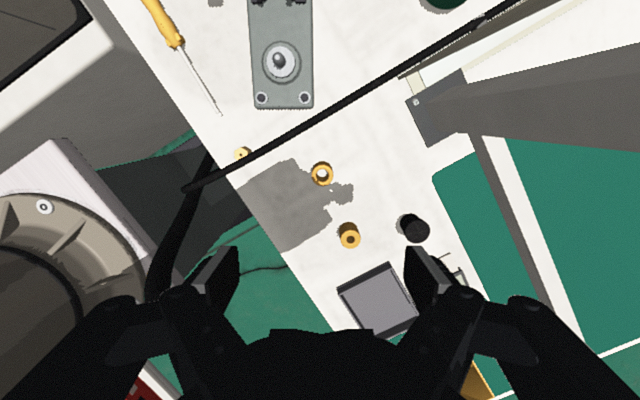

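The wrist view has the left sleeve's top at (322,173) with a wide bore, the right sleeve's at (350,238), and the pin at (279.5,60).

```bash
python3 -c "
from h import *
s=np.load('w1.npz')
print(atz(s,322,173,.034),atz(s,279.5,60,.05),atz(s,282,63,.026),atz(s,350,238,.034))"
```

```text
[ 0.43977762 -0.05796394  0.034     ] [0.46406428 0.07241878 0.05      ] [0.46425502 0.07379453 0.026     ] [ 0.42744267 -0.1523276   0.034     ]
```

Call:
move_arm([
  [[0.0025, 0, 0.04, 0, 0, 0, 100], [0, 0, 0.04, 0, 0, 0, 100], [0, 0, 0.04, 0, 0, 0, 100], [0, 0, 0.03, 0, 0, 0, 100], [0, 0, 0, 0, 0, 0, 100]],
])

```text
time_s: 3.15
position: [0.4349, -0.0625, 0.0798]
tool_rot: [-2.728, -1.552, 0.005]
force: [-1.0, 0.1, 0.9]
grip_width: 0.0857
grip_force: 0.0
```

```bash
python3 -c "
from h import *
s=snap('wrist','w2'); r=st()
print(proj(s,[.437,-.0605,.034]),proj(s,r['position']))"
```

```text
{'time_s': 3.2, 'position': [0.4359, -0.0625, 0.0812], 'tool_rot': [-2.7294, -1.5532, 0.0024], 'force': [0.6199, -0.2898, 0.3197], 'grip_width': 0.0855, 'grip_force': 0.0, 'joints': [0.3715, 0.2918, -0.424, 2.2244, 0.1934, 0.6611, -0.7263]}
[321.90960003 216.78356467] [321.96134357 249.17465862]
```

View pics/w2.png

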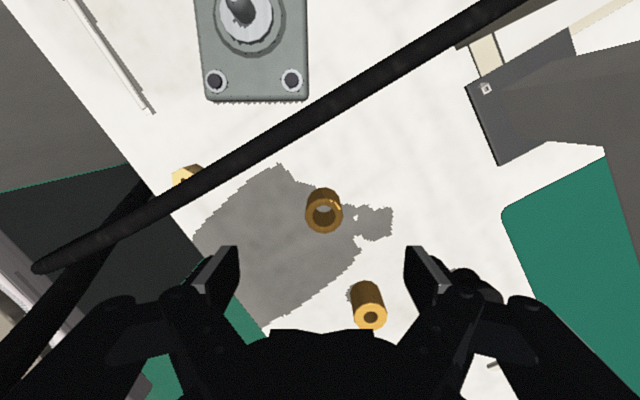

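The sleeve's top is now at (323,213), so I take a refined estimate from nearer.

```bash
python3 -c "
from h import *
s=np.load('w2.npz')
p=atz(s,323,213,.034);print(p,atz(s,369,317,.034),atz(s,243,18,.026)); to(0,p[0],p[1],.009)"
```

```text
[ 0.43914832 -0.05841569  0.034     ] [ 0.42588667 -0.15382203  0.034     ] [0.46022036 0.07477888 0.026     ]
{'time_s': 3.2, 'position': [0.4359, -0.0625, 0.0812], 'tool_rot': [-2.7294, -1.5532, 0.0024], 'force': [0.6199, -0.2898, 0.3197], 'grip_width': 0.0855, 'grip_force': 0.0, 'joints': [0.3715, 0.2918, -0.424, 2.2244, 0.1934, 0.6611, -0.7263]}
[[0.511, 0.86, -0.002], [0.86, -0.511, 0.0], [-0.001, -0.002, -1.0]]
tool shift [0.0052 0.0008 0.0721]
```

Call:
move_arm([
  [[0.004, 0.0008, 0.03, 0, 0, 0, 100], [0, 0, 0.03, 0, 0, 0, 100], [0, 0, 0.012, 0, 0, 0, 100], [0, 0, 0, 0, 0, 0, 100], [0, 0, 0, 0, 0, 0, 28], [0, 0, 0, 0, 0, 0, 15], [0, 0, 0, 0, 0, 0, 15], [0, 0, 0, 0, 0, 0, 15], [0, 0, 0, 0, 0, 0, 15], [0, 0, 0, 0, 0, 0, 15]],
], newtons=30)

```text
time_s: 4.45
position: [0.4395, -0.0591, 0.0099]
tool_rot: [2.73, 1.554, 0.001]
force: [-1.5, 0.1, 12.0]
grip_width: 0.0274
grip_force: 28.7
```

```bash
python3 -c "
from h import *
to(0,.4610,.074,.2)"
```

```text
{'time_s': 4.45, 'position': [0.4395, -0.0591, 0.0099], 'tool_rot': [2.7297, 1.554, 0.0007], 'force': [-1.4948, 0.132, 11.9937], 'grip_width': 0.0274, 'grip_force': 28.7007, 'joints': [0.2974, 0.4302, -0.3594, 2.2571, 0.3124, 0.4987, -0.8437]}
[[0.51, 0.86, 0.001], [0.86, -0.51, -0.0], [0.0, 0.001, -1.0]]
tool shift [ 0.1254 -0.0493 -0.1902]
```

Call:
move_arm([
  [[0, 0, -0.04, 0, 0, 0, 15], [0, 0, -0.05, 0, 0, 0, 15], [0, 0, -0.05, 0, 0, 0, 15], [0, 0, -0.05, 0, 0, 0, 15], [0.031, -0.012, 0, 0, 0, 0, 15], [0.031, -0.012, 0, 0, 0, 0, 15], [0.031, -0.012, 0, 0, 0, 0, 15], [0.022, -0.012, 0, 0, 0, 0, 15], [0, 0, 0, 0, 0, 0, 15], [0, 0, 0, 0, 0, 0, 15]],
])

```text
time_s: 5.7
position: [0.4564, 0.0639, 0.1993]
tool_rot: [2.73, 1.554, -0.001]
force: [-0.3, -0.0, -1.5]
grip_width: 0.0268
grip_force: 30.1
```

```bash
python3 -c "
from h import *
to(0,.4610,.074,.2)
s=snap('wrist','w3');print(proj(s,[.461,.074,.05]))
s=snap('side','s3');cv2.imwrite('pics/s3c.png',cv2.resize(s['color'][170:290,230:390,::-1],None,fx=4,fy=4,interpolation=2))
a=cv2.imread('pics/w3.png');b=cv2.imread('pics/s3c.png');cv2.imwrite('pics/m3.png',np.vstack([cv2.resize(a,(480,300)),cv2.resize(b,(480,300))[:300]]))"
```

```text
{'time_s': 5.7, 'position': [0.4564, 0.0639, 0.1993], 'tool_rot': [2.73, 1.5543, -0.0006], 'force': [-0.2761, -0.0188, -1.4549], 'grip_width': 0.0268, 'grip_force': 30.0586, 'joints': [0.2628, 0.153, -0.5847, 2.0741, 0.1043, 0.9426, -0.9137]}
[[0.51, 0.86, -0.0], [0.86, -0.51, -0.0], [-0.0, -0.0, -1.0]]
tool shift [ 0.011  -0.0013 -0.0007]
[319.5804144  176.75011984]
```

View pics/m3.png

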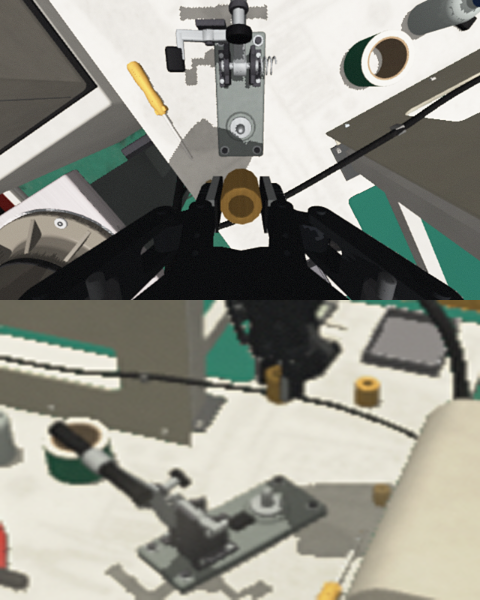

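The sleeve is held and the pin is visible at about (320,169) in the full image. I'll measure the sleeve's rim and the collar with circle detection.

```bash
python3 - <<'E'
from h import *
s=np.load('w3.npz'); im=s['color']; g=cv2.cvtColor(im,cv2.COLOR_RGB2GRAY)
r=read_state(); p=np.array(r['position'])
def hough(x0,x1,y0,y1,r0,r1,name,z):
    c=cv2.resize(g[y0:y1,x0:x1],None,fx=4,fy=4,interpolation=cv2.INTER_CUBIC)
    h=cv2.HoughCircles(c,cv2.HOUGH_GRADIENT,1,8,param1=120,param2=22,minRadius=r0*4,maxRadius=r1*4)
    for q in ([] if h is None else h[0][:5]):
        u,v=q[0]/4+x0-.4,q[1]/4+y0-.4; print(name,round(u,1),round(v,1),'r',q[2]/4,atz(s,u,v,z).round(4))
hough(285,355,140,205,13,24,'collar',.026)
hough(285,355,140,205,4,12,'pin?',.05)
hough(275,365,225,310,14,34,'sleeve',p[2]-.01)
# brass mask
hsv=cv2.cvtColor(im,cv2.COLOR_RGB2HSV); m=cv2.inRange(hsv,(12,90,40),(28,255,255)); m[:215]=0;m[310:]=0;m[:,:270]=0;m[:,370:]=0
ys,xs=np.nonzero(m); print('brass',xs.min(),xs.max(),ys.min(),ys.max())
for dz in(-.01,.024): print('pred centre',proj(s,p+[0,0,dz]), 'R14 px',proj(s,p+[.86*.014,-.51*.014,dz]),'fwd',proj(s,p+[.51*.014,.86*.014,dz]),'back',proj(s,p-[.51*.014,.86*.014,-dz]))
for v in range(138,205,3): print(v,' '.join('%3d'%q for q in g[v,296:346:2]))
E
```

```text
collar 320.5 169.5 r 13.7 [0.4636 0.0766 0.026 ]
collar 318.5 171.2 r 15.925 [0.4606 0.076  0.026 ]
collar 321.5 171.2 r 15.2 [0.4636 0.0743 0.026 ]
collar 319.7 167.5 r 13.1 [0.4641 0.0791 0.026 ]
collar 324.7 170.2 r 13.75 [0.4674 0.0734 0.026 ]
pin? 319.5 172.2 r 6.65 [0.4634 0.0783 0.05  ]
pin? 320.7 170.5 r 5.725 [0.4655 0.0792 0.05  ]
brass 275 349 225 298
pred centre [320.88523134 241.85791637] R14 px [344.14720839 241.84668068] fwd [320.86828636 220.00584935] back [320.90140453 262.71471001]
pred centre [320.83820014 271.77323461] R14 px [349.73001457 271.75954811] fwd [320.81563014 245.36663329] back [320.85950037 296.69423282]
138 155 157 155 156 156 157 160 160 160 154 156 159 159 153 156 157 156 156 157 155 157 156 158 155 158
141 157 155 154 157 155 157 156 158 157 160 156 156 157 155 154 153 158 158 155 158 159 159 158 157 158
144 158 154 153 155 152 155 154 161 158 157 155 155 155 156 154 156 156 155 159 157 154 156 157 156 158
147 156 155 158 156 156 154 157 161 162 159 158 158 156 156 157 160 157 158 154 153 154 155 155 156 154
150 156 154 158 156 153 156 159 156 135
[... 1236 characters left out ...]
  78  71  64  59  63  68  66 109 135 107 113 135 153 141 152 156 153 150 151
189  79  73  76  75  73  78  78  79  79  77  74  75  77  71 119 112 131 110  68  72  77  74  76 108 143
192  70  74  76  70  74  76  74  77  78  78  76  72  72  73  70  74 113  75  76  77  74  75  73  69  74
195  87 104 106  96  77  82  73  71  77  76  75  73  80  74  74  74  74  71  76  73  75  85 105  99 104
198  83  34  30  43 108  75  72  75  75  76  73  75  71  69  73  73  74  76  79  73  80  97  30  33  30
201  48  36  38  35 109  76  72  76  77  77  72  74  76  74  74  73  73  72  74  76  86  91  36  33  36
204  93  70  64  86  77  74  73  75  77  76  75  76  76  74  74  74  74  72  75  73  69  81  97  78  79
```

```bash
python3 - <<'E'
from h import *
s=np.load('w3.npz')
print(atz(s,320.3,174.3,.05),atz(s,320.3,171,.026),atz(s,320.9,168.7,.016))
to(0,.464,.076,.12)
g=cv2.cvtColor(s['color'],cv2.COLOR_RGB2GRAY)
print([int(x) for x in g[215:312,320]]); print([int(x) for x in g[272,285:358]])
E
```

```text
[0.46302398 0.07589552 0.05      ] [0.46253352 0.07519712 0.026     ] [0.46359108 0.07563649 0.016     ]
{'time_s': 5.8, 'position': [0.4565, 0.0635, 0.1993], 'tool_rot': [2.7307, 1.553, -0.0005], 'force': [-0.4359, 0.1557, -0.8564], 'grip_width': 0.027, 'grip_force': 30.0583, 'joints': [0.2633, 0.1529, -0.5845, 2.074, 0.1044, 0.9426, -0.9139]}
[[0.511, 0.859, -0.0], [0.859, -0.511, -0.0], [-0.0, 0.0, -1.0]]
tool shift [0.0145 0.0001 0.0793]
[139, 136, 138, 142, 142, 135, 135, 138, 135, 122, 75, 62, 64, 62, 64, 58, 63, 64, 66, 65, 66, 63, 63, 62, 64, 61, 64, 62, 62, 65, 63, 66, 67, 67, 73, 86, 110, 114, 114, 112, 106, 104, 104, 105, 99, 78, 60, 63, 63, 64, 61, 58, 58, 61, 64, 62, 65, 64, 62, 59, 67, 64, 62, 62, 64, 63, 67, 62, 62, 56, 65, 65, 63, 61, 74, 91, 113, 110, 105, 102, 100, 101, 95, 130, 213, 243, 240, 238, 237, 236, 237, 237, 236, 239, 238, 237, 236]
[87, 35, 20, 21, 16, 9, 3, 12, 39, 81, 105, 98, 95, 98, 102, 103, 100, 98, 102, 88, 63, 59, 60, 60, 60, 63, 62, 61, 59, 65, 61, 60, 63, 66, 64, 64, 63, 62, 62, 59, 56, 64, 61, 64, 68, 61, 65, 64, 66, 61, 66, 58, 70, 85, 100, 102, 102, 104, 105, 103, 97, 100, 104, 84, 40, 8, 15, 8, 14, 21, 21, 31, 78]
```

Call:
move_arm([
  [[0.0145, 0, 0.03, 0, 0, 0, 15], [0, 0, 0.04, 0, 0, 0, 15], [0, 0, 0.04, 0, 0, 0, 15], [0, 0, 0.02, 0, 0, 0, 15], [0, 0, 0, 0, 0, 0, 15], [0, 0, 0.008, 0, 0, 0, 15], [0, 0, 0.005, 0, 0, 0, 15], [0, 0, 0, 0, 0, 0, 15]],
])

```text
time_s: 6.8
position: [0.464, 0.0768, 0.0564]
tool_rot: [2.73, 1.554, 0.0]
force: [0.1, -0.2, -0.7]
grip_width: 0.0267
grip_force: 30.1
```

```bash
python3 -c "
from h import *
to(0,.464,.076,.037)
snap('side','s4');snap('wrist','w4')"
```

```text
{'time_s': 6.8, 'position': [0.464, 0.0768, 0.0564], 'tool_rot': [2.73, 1.5544, 0.0001], 'force': [0.1328, -0.2032, -0.7123], 'grip_width': 0.0267, 'grip_force': 30.0565, 'joints': [0.1445, 0.3933, -0.5205, 2.1726, 0.3212, 0.6484, -1.1372]}
[[0.51, 0.86, 0.0], [0.86, -0.51, -0.0], [0.0, 0.0, -1.0]]
tool shift [-0.0007  0.0004  0.0194]
```

Call:
move_arm([
  [[0, 0, 0.004, 0, 0, 0, 15], [0, 0, 0.004, 0, 0, 0, 15], [0, 0, 0, 0, 0, 0, 15]],
])

```text
time_s: 7.28
position: [0.4638, 0.0769, 0.048]
tool_rot: [-2.73, -1.555, 0.001]
force: [0.2, 1.2, 0.1]
grip_width: 0.0271
grip_force: 30.1
```

Call:
move_arm([
  [[0, 0, 0.004, 0, 0, 0, 15], [0, 0, 0.004, 0, 0, 0, 15], [0, 0, 0.002, 0, 0, 0, 15], [0, 0, 0, 0, 0, 0, 15]],
])

```text
time_s: 7.78
position: [0.4639, 0.077, 0.0382]
tool_rot: [-2.73, -1.555, 0.0]
force: [-0.6, -0.6, -0.3]
grip_width: 0.0275
grip_force: 30.1
```

Call:
move_arm([
  [[0, 0, 0.001, 0, 0, 0, 15], [0, 0, 0, 0, 0, 0, 45], [0, 0, 0, 0, 0, 0, 60], [0, 0, 0, 0, 0, 0, 100], [0, 0, 0, 0, 0, 0, 100], [0, 0, 0, 0, 0, 0, 100], [0, 0, -0.03, 0, 0, 0, 100], [0, 0, -0.05, 0, 0, 0, 100], [0, 0, -0.05, 0, 0, 0, 100], [-0.02, 0, -0.03, 0, 0, 0, 100], [0, 0, 0, 0, 0, 0, 100]],
])

```text
time_s: 9.15
position: [0.4545, 0.0588, 0.1993]
tool_rot: [2.729, 1.551, 0.004]
force: [0.1, 0.2, -0.5]
grip_width: 0.0856
grip_force: 0.0
```

```bash
python3 -c "
from h import *
s=snap('wrist','w5');to(0,.425,-.154,.2);T=snap('top','t5')
S=snap('side','s5')
im=np.hstack([cv2.resize(s['color'][100:300,240:400],(400,500)),cv2.resize(S['color'][200:280,270:334],(400,500),interpolation=2)])
cv2.imwrite('pics/m5.png',im[:,:,::-1])
print(proj(s,[.463,.0757,.06]),proj(S,[.463,.0757,.06]))"
```

```text
{'time_s': 9.2, 'position': [0.4541, 0.0592, 0.198], 'tool_rot': [2.7296, 1.5521, 0.0024], 'force': [-1.3693, 0.1655, 0.1611], 'grip_width': 0.0855, 'grip_force': 0.0, 'joints': [0.2917, 0.1503, -0.6057, 2.0816, 0.1075, 0.937, -0.9091]}
[[0.511, 0.859, 0.002], [0.859, -0.511, -0.001], [0.001, 0.002, -1.0]]
tool shift [-0.1981  0.084  -0.0019]
[318.93381486 171.43016464] [318.21719698 242.64375421]
```

View pics/m5.png

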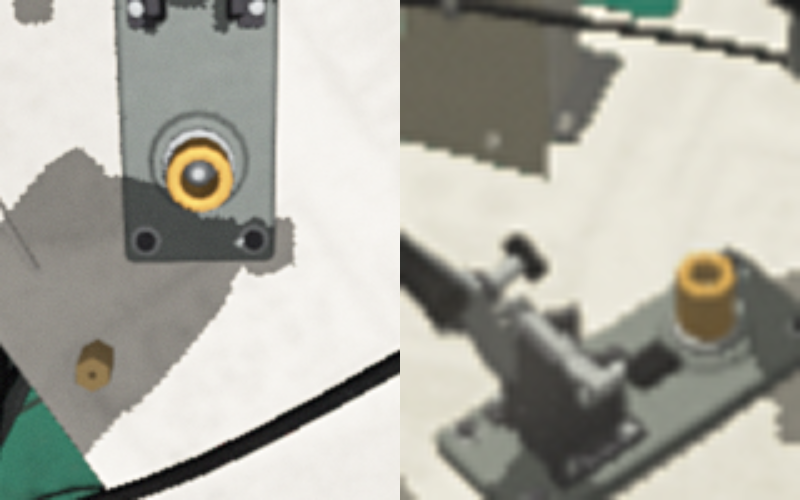

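The big-bore sleeve stands on the pin, resting on the collar: its ring is at (200,178) in the left crop, with the tube seated at (705,310) in the right one. Next is the tight one. The loupe lies along the finger line, so I'll turn the gripper 90°.

Call:
move_arm([
  [[-0.04, 0.017, 0, 0, 0, 0, 100], [-0.04, 0.017, 0, 0, 0, 0, 100], [-0.04, 0.017, 0, 0, 0, 0, 100], [-0.04, 0.017, 0, 0, 0, 0, 100], [-0.038, 0.016, 0, 0, 0, 0, 100], [0, 0, 0, 0, 0, 10, 100], [0, 0, 0, 0, 0, 10, 100], [0, 0, 0, 0, 0, 0, 100]],
])

```text
time_s: 10.3
position: [0.4249, -0.1529, 0.1963]
tool_rot: [-2.956, -1.059, 0.002]
force: [-0.1, -0.8, -0.2]
grip_width: 0.0854
grip_force: 0.0
```

```bash
python3 -c "
from h import *
to(0,.425,-.154,.2)"
```

```text
{'time_s': 10.3, 'position': [0.4249, -0.1529, 0.1963], 'tool_rot': [-2.9563, -1.0587, 0.0021], 'force': [-0.0656, -0.843, -0.1637], 'grip_width': 0.0854, 'grip_force': 0.0, 'joints': [0.5721, 0.1228, -0.3934, 2.1034, 0.058, 0.9274, -0.7366]}
[[0.773, 0.635, -0.002], [0.635, -0.773, 0.001], [-0.001, -0.002, -1.0]]
tool shift [-0.0006  0.0009 -0.0037]
```

Call:
move_arm([
  [[0, 0, 0, 0, 0, -10, 100], [0, 0, 0, 0, 0, -10, 100], [0, 0, 0, 0, 0, -10, 100], [0, 0, 0, 0, 0, -10, 100], [0, 0, 0, 0, 0, -10, 100], [0, 0, 0, 0, 0, -10, 100], [0, 0, 0, 0, 0, -10, 100], [0, 0, 0, 0, 0, -10, 100], [0, 0, 0, 0, 0, -10, 100], [0, 0, 0, 0, 0, -10, 100], [0, 0, 0, 0, 0, -10, 100], [0, 0, 0, 0, 0, 0, 100]],
])

```text
time_s: 11.8
position: [0.425, -0.1531, 0.1968]
tool_rot: [-0.826, -3.03, -0.001]
force: [0.1, 0.4, 0.3]
grip_width: 0.0854
grip_force: 0.0
```

```bash
python3 - <<'E'
from h import *
to(0,.425,-.154,.1)
s=snap('wrist','w6');im=s['color'];print('cam',(-s['R'].T@s['t']).round(3))
hsv=cv2.cvtColor(im,cv2.COLOR_RGB2HSV); m=cv2.inRange(hsv,(12,110,120),(28,255,255))
n,l,stt,c=cv2.connectedComponentsWithStats(m)
for i in range(1,n):
    if stt[i,4]>60: print(stt[i],c[i].round(1),atz(s,*c[i],.034).round(4))
print('pred',proj(s,[.425,-.154,.034]))
E
```

```text
{'time_s': 11.8, 'position': [0.425, -0.1531, 0.1968], 'tool_rot': [-0.8258, -3.0302, -0.0008], 'force': [0.1382, 0.4373, 0.3096], 'grip_width': 0.0854, 'grip_force': 0.0, 'joints': [0.7327, 0.1378, -0.5659, 2.095, 0.0911, 0.9329, 1.1554]}
[[-0.862, 0.507, -0.001], [0.507, 0.862, 0.001], [0.001, 0.0, -1.0]]
tool shift [-0.0006 -0.0008  0.0968]
cam [ 0.364 -0.117  0.341]
[310 174  23  23 316] [321.6 184.9] [ 0.427  -0.1531  0.034 ]
[  57  225  103   77 1842] [114.9 263. ] [ 0.383  -0.4216  0.034 ]
[ 37 266  51  51 241] [ 59.2 288.7] [ 0.3747 -0.5069  0.034 ]
pred [319.99791486 183.82537322]
```

Call:
move_arm([
  [[-0.001, 0, 0.05, 0, 0, 0, 100], [0, 0, 0.05, 0, 0, 0, 100], [0, 0, 0.045, 0, 0, 0, 100], [0, 0, 0.03, 0, 0, 0, 100], [0, 0, 0.01, 0, 0, 0, 100], [0, 0, 0, 0, 0, 0, 28], [0, 0, 0, 0, 0, 0, 15], [0, 0, 0, 0, 0, 0, 15], [0, 0, 0, 0, 0, 0, 15], [0, 0, 0, 0, 0, 0, 15], [0, 0, 0, 0, 0, 0, 15]],
])

```text
time_s: 13.22
position: [0.4265, -0.1542, 0.0133]
tool_rot: [0.831, 3.028, -0.001]
force: [-2.1, 0.0, 13.4]
grip_width: 0.0266
grip_force: 28.6
```

```bash
python3 -c "
from h import *
to(0,.4056,-.2825,.1)"
```

```text
{'time_s': 13.225, 'position': [0.4265, -0.1542, 0.0133], 'tool_rot': [0.8315, 3.0279, -0.0006], 'force': [-2.1125, 0.0076, 13.4119], 'grip_width': 0.0266, 'grip_force': 28.6442, 'joints': [0.5911, 0.4467, -0.4516, 2.2309, 0.3805, 0.5341, 0.8823]}
[[-0.86, 0.511, 0.001], [0.511, 0.86, -0.001], [-0.002, 0.0, -1.0]]
tool shift [-0.0477 -0.1209 -0.0866]
```

Call:
move_arm([
  [[0, 0, -0.04, 0, 0, 0, 15], [0, 0, -0.047, 0, 0, 0, 15], [-0.012, -0.03, 0, 0, 0, 0, 15], [-0.012, -0.03, 0, 0, 0, 0, 15], [-0.012, -0.03, 0, 0, 0, 0, 15], [-0.012, -0.031, 0, 0, 0, 0, 15], [0, 0, 0.04, 0, 0, 0, 15], [0, 0, 0.03, 0, 0, 0, 15], [0, 0, 0.012, 0, 0, 0, 15], [0, 0, 0, 0, 0, 0, 15]],
])

```text
time_s: 14.48
position: [0.4055, -0.2824, 0.0174]
tool_rot: [-0.831, -3.029, -0.0]
force: [0.1, 0.0, -0.5]
grip_width: 0.0262
grip_force: 29.7
```

Call:
move_arm([
  [[0, 0, 0.0005, 0, 0, 0, 40], [0, 0, 0, 0, 0, 0, 50], [0, 0, 0, 0, 0, 0, 60], [0, 0, 0, 0, 0, 0, 60], [0, 0, -0.04, 0, 0, 0, 60], [0, 0, -0.05, 0, 0, 0, 60], [0, 0, -0.06, 0, 0, 0, 60], [0, 0, -0.05, 0, 0, 0, 60], [0, 0, 0, 0, 0, 0, 60]],
])

```text
time_s: 15.6
position: [0.407, -0.2834, 0.2206]
tool_rot: [0.83, 3.024, -0.004]
force: [-0.1, -0.3, -1.0]
grip_width: 0.0511
grip_force: 0.0
```

```bash
python3 - <<'E'
from h import *
p=np.array([.463,.0757]);ex=np.array([.51,.86]);ey=np.array([-.86,.51])
pad=p+ex*.086+ey*.060; print('paddle push',pad)
to(0,pad[0],pad[1],.22)
s=snap('top','t6');hsv=cv2.cvtColor(s['color'],cv2.COLOR_RGB2HSV); m=cv2.inRange(hsv,(12,110,100),(28,255,255))
n,l,q,c=cv2.connectedComponentsWithStats(m)
for i in range(1,n):
    if 15<q[i,4]<200: print(q[i],c[i].round(1),atz(s,*c[i],.037).round(4))
g=cv2.cvtColor(s['color'],cv2.COLOR_RGB2GRAY)
print(g[208:230,250:272])
E
```

```text
paddle push [0.45526 0.18026]
{'time_s': 15.6, 'position': [0.407, -0.2834, 0.2206], 'tool_rot': [0.8302, 3.0239, -0.0043], 'force': [-0.1121, -0.2608, -1.0027], 'grip_width': 0.0511, 'grip_force': 0.0, 'joints': [0.9678, 0.1804, -0.5425, 1.9878, 0.1127, 0.9956, 1.4065]}
[[-0.86, 0.511, 0.005], [0.511, 0.86, -0.004], [-0.006, -0.001, -1.0]]
tool shift [ 0.1952  0.4234 -0.0011]
[377  13  18   7  60] [383.8  15.4] [ 1.0988 -0.1719  0.037 ]
[295 214  10  10  53] [299.3 218.6] [0.4644 0.0757 0.037 ]
[420 237  10  10  62] [424.6 241.2] [ 0.4042 -0.2823  0.037 ]
[243 249  29   8 161] [257.1 252.2] [0.367  0.1929 0.037 ]
[[222 221 223 228 162 161 182 183 176 103  98  95  97  80  88  83  77  74
  140  91  91  93]
 [221 223 223 217 184 181 181 186 124 114 110 102  92  77 112 106  82  79
  145 138 149  92]
 [222 223 223 195 180 179 188 151  82 114  99  99  94  77 112 115  86  73
   78 140 163 115]
 [224 223 213 177 179 179 168 139 167 100  91  96  99  93  96 100  80  76
   91  76  89 112]
 [224 215 185 175 179 192 139 205 225 178 110  97  93  96  93  87  85  86
  102  90  73  77]
 [224 181 167
[... 868 characters left out ...]
4  66  72 176 222 215 214 212
  209 209 210 211]
 [214 217 217 217 216 219 224 204 109  90  70  73 170 222 215 215 214 212
  212 212 214 210]
 [213 215 216 217 214 216 220 187 134 122 107 106 227 217 215 214 214 214
  214 215 212 210]
 [214 216 215 215 215 214 219 176 128 131 132 132 189 220 215 215 215 215
  213 212 210 211]
 [215 217 215 212 214 213 216 220 176 179 128 129 127 190 185 220 217 217
  212 210 214 212]
 [215 215 214 213 214 215 217 217 218 221 181 130 131 130 126 188 186 219
  211 214 214 213]
 [214 214 215 214 214 216 217 216 215 219 224 130 134 132 131 128 127 184
  178 213 212 210]
 [215 216 213 213 212 213 216 215 216 218 224 131 133 136 132 131 132 125
  119 212 212 211]]
```

Both sleeves are in place: one at (0.464, 0.076) on the pin, the other at (0.404, -0.282) in the tray. Next is the paddle, with the fingers shut.

Call:
move_arm([
  [[0.0197, 0.042, 0, 0, 0, 0, 0], [0.0197, 0.042, 0, 0, 0, 0, 0], [0.0197, 0.042, 0, 0, 0, 0, 0], [0.0197, 0.042, 0, 0, 0, 0, 0], [0.0197, 0.042, 0, 0, 0, 0, 0], [0.0197, 0.042, 0, 0, 0, 0, 0], [0.0197, 0.042, 0, 0, 0, 0, 0], [0.0197, 0.042, 0, 0, 0, 0, 0], [0.0197, 0.042, 0, 0, 0, 0, 0], [0.0197, 0.042, 0, 0, 0, 0, 0], [0, 0, 0, 0, 0, 0, 0]],
])

```text
time_s: 17.02
position: [0.4494, 0.1826, 0.2159]
tool_rot: [-0.823, -3.03, -0.002]
force: [-0.7, 0.0, 0.2]
grip_width: -0.0001
grip_force: 0.0
```

```bash
python3 -c "
from h import *
to(0,.4525,.1795,.13)"
```

```text
{'time_s': 17.025, 'position': [0.4494, 0.1826, 0.2159], 'tool_rot': [-0.8228, -3.0295, -0.002], 'force': [-0.6596, 0.0097, 0.2364], 'grip_width': -0.0001, 'grip_force': 0.0, 'joints': [0.2945, 0.2335, -0.9097, 1.9947, 0.214, 1.0128, 0.3239]}
[[-0.863, 0.506, -0.002], [0.506, 0.863, 0.002], [0.003, 0.001, -1.0]]
tool shift [-0.0045 -0.0011  0.0859]
```

Call:
move_arm([
  [[-0.004, -0.001, 0.03, 0, 0, 0, 0], [0, 0, 0.03, 0, 0, 0, 0], [0, 0, 0.02, 0, 0, 0, 0], [0, 0, 0.01, 0, 0, 0, 0], [0, 0, 0.008, 0, 0, 0, 0], [0, 0, 0.008, 0, 0, 0, 0], [0, 0, 0, 0, 0, 0, 0]],
])

```text
time_s: 17.9
position: [0.4533, 0.1763, 0.1107]
tool_rot: [-0.831, -3.03, -0.0]
force: [-0.2, -0.1, 0.5]
grip_width: 0.0003
grip_force: 0.0
```

Call:
move_arm([
  [[0, 0.002, 0.008, 0, 0, 0, 0], [0, 0, 0.008, 0, 0, 0, 0], [0, 0, 0, 0, 0, 0, 0]],
])

```text
time_s: 18.27
position: [0.4541, 0.1781, 0.0943]
tool_rot: [-0.831, -3.029, 0.0]
force: [-0.3, -0.4, 0.3]
grip_width: -0.0
grip_force: 0.0
```

Call:
move_arm([
  [[0, 0, 0.007, 0, 0, 0, 0], [0, 0, 0.006, 0, 0, 0, 0], [0, 0, 0, 0, 0, 0, 0], [0, 0, 0, 0, 0, 0, 0]],
])

```text
time_s: 18.77
position: [0.4535, 0.1805, 0.083]
tool_rot: [-0.828, -3.03, -0.003]
force: [-16.6, 6.4, 33.4]
grip_width: -0.0001
grip_force: 16.8
```

The force shows the catch against its end stop. I'll retreat and go to above the bar's free (-y) side.

Call:
move_arm([
  [[0, 0, -0.02, 0, 0, 0, 0], [0.005, 0, -0.04, 0, 0, 0, 0], [0, 0, -0.05, 0, 0, 0, 50], [0, 0, -0.05, 0, 0, 0, 50], [0, 0, -0.05, 0, 0, 0, 50], [0, 0, 0, 0, 0, 0, 50]],
])

```text
time_s: 19.52
position: [0.4512, 0.1814, 0.2954]
tool_rot: [0.83, 3.024, 0.003]
force: [1.0, -0.6, -0.7]
grip_width: 0.0432
grip_force: 0.0
```

```bash
python3 - <<'E'
from h import *
to(0,.5873,.2147,.29)
s=snap('wrist','w8');S=snap('side','s8');T=snap('top','t8')
a=cv2.resize(s['color'],(480,300));b=cv2.resize(S['color'][200:280,250:330],(300,300),interpolation=2)
c=cv2.resize(T['color'][130:250,200:340],(350,300),interpolation=2);d=cv2.resize(S['color'][120:300,150:400],(417,300),interpolation=2)
im=np.zeros((600,780,3),np.uint8);im[:300,:480]=a;im[:300,480:]=b;im[300:,:350]=c;im[300:,350:767]=d
cv2.imwrite('pics/m8.png',im[:,:,::-1])
E
```

```text
{'time_s': 19.525, 'position': [0.4512, 0.1814, 0.2954], 'tool_rot': [0.8304, 3.0245, 0.0034], 'force': [1.0186, -0.5918, -0.7026], 'grip_width': 0.0432, 'grip_force': 0.0, 'joints': [0.3635, 0.138, -0.9429, 1.8967, 0.1243, 1.1612, 0.4108]}
[[-0.86, 0.511, 0.006], [0.511, 0.86, 0.001], [-0.004, 0.003, -1.0]]
tool shift [-0.1     0.0982  0.0062]
```

View pics/m8.png

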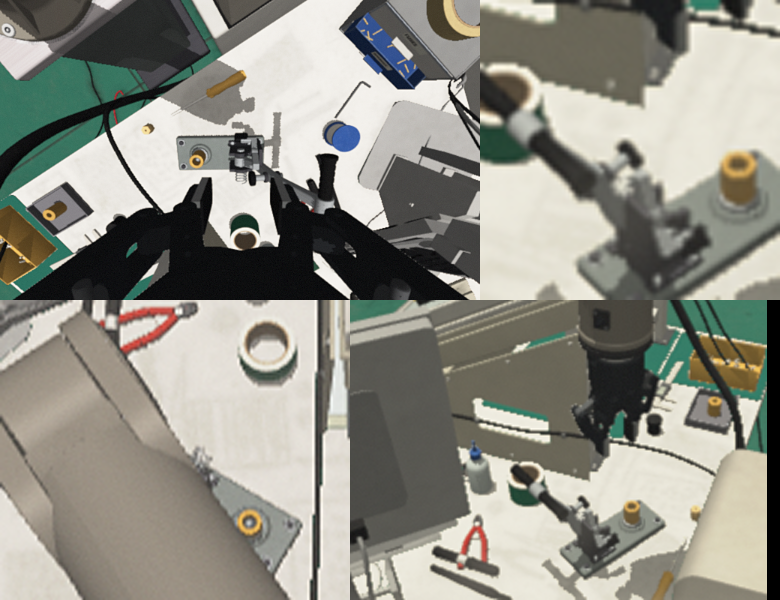

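The catch's paddle is gone from its engaged place, so it is flipped. Bar centre is near (322,205) in the wrist tile and the sleeves are fine. A monitor panel sits near the bar, so I'll triangulate its corner before approaching.

```bash
python3 - <<'E'
from h import *
T=np.load('top0.npz');S=np.load('side0.npz')
for a in((245,122),(240,135),(225,140),(215,145)):
    c,d=ray(T,*a);print(a)
    for z in np.arange(0,.65,.1):
        X=c+d*(z-c[2])/d[2];print(z.round(2),X[:2].round(3),proj(S,X).round(0))
for z in (.3,.4): print(proj(T,[.5873,.2147,z]),proj(S,[.5873,.2147,z]))
for yy in(-.055,.055): 
    p=np.array([.463,.0757])+.183*np.array([.51,.86])+yy*np.array([-.86,.51]);print('bar end',p,proj(T,[*p,.221]),proj(S,[*p,.221]),proj(np.load('w8.npz'),[*p,.221])*.75)
E
```

```text
(245, 122)
0.0 [0.763 0.247] [201. 272.]
0.1 [0.729 0.232] [208. 248.]
0.2 [0.695 0.217] [216. 221.]
0.3 [0.661 0.201] [226. 192.]
0.4 [0.627 0.186] [236. 158.]
0.5 [0.593 0.171] [248. 120.]
0.6 [0.559 0.156] [261.  76.]
(240, 135)
0.0 [0.721 0.26 ] [211. 279.]
0.1 [0.69  0.244] [218. 255.]
0.2 [0.659 0.228] [226. 228.]
0.3 [0.628 0.212] [236. 197.]
0.4 [0.597 0.196] [246. 163.]
0.5 [0.566 0.18 ] [257. 124.]
0.6 [0.535 0.164] [271.  79.]
(225, 140)
0.0 [0.705 0.305] [208. 293.]
0.1 [0.675 0.286] [216. 268.]
0.2 [0.645 0.267] [224. 239.]
0.3 [0.615 0.247] [233. 208.]
0.4 [0.585 0.228] [244. 172.]
0.5 [0.555 0.209] [256. 132.]
0.6 [0.525 0.19 ] [270.  86.]
(215, 145)
0.0 [0.689 0.334] [208. 303.]
0.1 [0.66  0.313] [216. 277.]
0.2 [0.631 0.292] [224. 248.]
0.3 [0.602 0.271] [234. 216.]
0.4 [0.573 0.25 ] [244. 179.]
0.5 [0.545 0.229] [257. 138.]
0.6 [0.516 0.207] [271.  91.]
[238.24313426 151.45255958] [250.33303118 201.8327405 ]
[231.28540057 139.14661585] [245.93737032 168.63990684]
bar end [0.60363 0.20503] [247.03852582 153.67450723] [249.24532331 221.09028517] [318.21942416 244.88525179]
bar end [0.50903 0.26113] [223.29261251 189.81269639] [274.64440679 246.03268435] [328.56838424 162.87903131]
```

The panel stays left of x≈220 in the side view while the gripper will be near 250, so there is clearance. On to the bar.

Call:
move_arm([
  [[-0.0235, 0.0245, 0, 0, 0, 0, 60], [-0.0235, 0.0245, 0, 0, 0, 0, 60], [-0.0235, 0.0245, 0, 0, 0, 0, 60], [-0.0235, 0.0245, 0, 0, 0, 0, 60], [0, 0, 0, 0, 0, 0, 60], [0, 0, 0, 0, 0, 0, 60]],
])

```text
time_s: 20.42
position: [0.5799, 0.2171, 0.2906]
tool_rot: [-0.829, -3.028, 0.001]
force: [-0.7, 0.5, 0.3]
grip_width: 0.0516
grip_force: 0.0
```

```bash
python3 - <<'E'
from h import *
to(0,.5821,.2178,.203)
s=snap('wrist','w9');im=s['color']
for yy in(-.055,-.03,0,.013,.055):
    p=np.array([.463,.0757])+.183*np.array([.51,.86])+yy*np.array([-.86,.51]);print(yy,proj(s,[*p,.221]).round(0))
g=cv2.cvtColor(im,cv2.COLOR_RGB2GRAY)
for v in range(60,300,12): print(v,' '.join('%3d'%q for q in g[v,250:400:6]))
E
```

```text
{'time_s': 20.425, 'position': [0.5799, 0.2171, 0.2906], 'tool_rot': [-0.8291, -3.0279, 0.0012], 'force': [-0.7253, 0.4636, 0.306], 'grip_width': 0.0516, 'grip_force': 0.0, 'joints': [0.2002, 0.414, -0.8788, 1.6238, 0.3297, 1.2629, 0.2973]}
[[-0.86, 0.509, -0.002], [0.509, 0.86, -0.0], [0.002, -0.001, -1.0]]
tool shift [-0.0017  0.0018  0.0876]
-0.055 [323. 240.]
-0.03 [323. 211.]
0 [323. 175.]
0.013 [323. 158.]
0.055 [323. 100.]
60 234 237 233 236 232 236 235 235 233 236 239 240 242 242 242 242 243 240 237 237 241 243 243 241 242
72 135 229 235 234 237 236 235 234 238 240 240 242 242 243 240 236 238 241 242 243 242 240 235 234 239
84 132 131 135 133 133 132 128 141 242 243 239 247 247 248 246 242 243 243 237 234 234 234 237 242 250
96 134 135 130 134 134 133 132 142 145 144 144  12  15  19 208 237 237 236 234 239 242 243 241 242 243
108  11 123 134 133 133 133 135 144 142 145 141  14  15   8 195 238 240 242 243 244 242 192  58 106 101
120 134  85  41  15  17 135 136 143 139 136 130  13  17  10 234 242 244 244 244 244 241 105  90 104 102
132  80  69  42  23  21  58  75 136 131 133 14
[... 709 characters left out ...]
 242 241 243 243 238   0  12  14 252 235 235 120 107 245  34  31 107 241  35
228 238 232 237 240 242 243 244 244 244 244 244   1  18  12 254 244  71 171 245 242  95 235 242 241 242
240 239 245  68  45  94 243 244 244 243 244 245   6   7  21 136  63 180 246  78  95   4  66  68  32 242
252  13  65  61  13  22  39  33 242 242 241 243 242 249 248  62 159 107 250 245 244   6  12  63  65  18
264  67  65  13  11  12 249  34 244 242 236 236 236 243 247  99 247 245 243 243 245  10  12  14  67  67
276  45  41   6  14  46  65 247 244 244 242 243 242 241 241 244 244 243 243 244 244   8  10  12 110   6
288  15  15   6   0 249 245 243 140  86  88  83 241 242 242 242 246  72  72 243 151 132   5  15  10  20
```

Bar found exactly as predicted: centre (323,175), -y grip in rows 190–245.

Call:
move_arm([
  [[-0.001, 0.002, 0.03, 0, 0, 0, 60], [0, 0, 0.03, 0, 0, 0, 60], [0, 0, 0.026, 0, 0, 0, 60], [0, 0, 0, 0, 0, 0, 60], [0, 0, 0, 0, 0, 0, 20], [0, 0, 0, 0, 0, 0, 0], [0, 0, 0, 0, 0, 0, 0], [0, 0, 0, 0, 0, 0, 0], [0, 0, 0, 0, 0, 0, 0]],
], newtons=40)

```text
time_s: 21.6
position: [0.5831, 0.2184, 0.207]
tool_rot: [0.831, 3.028, 0.001]
force: [-1.5, -2.1, 8.0]
grip_width: 0.0148
grip_force: 39.0
```

```bash
cat > arc.py <<'E'
import sys
from h import *
# press-frame arc: lever angle a -> bar (x,z); start a0=atan2(163,97.6)
pin=np.array([.463,.0757]);ex=np.array([.511,.86])/np.hypot(.511,.86);r=read_state();M=Ro.from_rotvec(r['tool_rot']).as_matrix()
p0=np.array(r['position']);th0=np.arctan2(.163,.0976)
g=lambda a:.19*np.array([np.cos(th0+a),np.sin(th0+a)])
x=(p0[:2]-pin)@ex-.085; z=p0[2]+float(sys.argv[1])-.058
print('lever now',np.arctan2(z,x)-th0,'rad',np.hypot(x,z))
A=np.linspace(np.arctan2(z,x)-th0,float(sys.argv[2]),int(sys.argv[3])+1)
cur=np.array([x,z])
for a in A[1:]:
    d=g(a)-cur; cur=g(a); print((M.T@np.array([*(ex*d[0]),d[1]])).round(4).tolist())
E
python3 -c "
from h import *
st()"; python3 arc.py .021 1.7 24
```

```text
{'time_s': 21.6, 'position': [0.5831, 0.2184, 0.207], 'tool_rot': [0.8308, 3.0284, 0.0011], 'force': [-1.5305, -2.1471, 8.0175], 'grip_width': 0.0148, 'grip_force': 39.0218, 'joints': [0.169, 0.4887, -0.8447, 1.714, 0.4013, 1.1201, 0.2395]}
lever now 0.012260610133706829 rad 0.1966980125249111
[0.0, -0.0151, -0.0005]
[0.0, -0.0122, -0.0055]
[0.0, -0.0125, -0.0046]
[0.0, -0.0128, -0.0037]
[0.0, -0.0131, -0.0028]
[0.0, -0.0132, -0.0019]
[0.0, -0.0133, -0.0009]
[0.0, -0.0134, -0.0]
[0.0, -0.0133, 0.0009]
[0.0, -0.0132, 0.0019]
[0.0, -0.0131, 0.0028]
[0.0, -0.0128, 0.0037]
[0.0, -0.0125, 0.0046]
[0.0, -0.0122, 0.0055]
[0.0, -0.0118, 0.0063]
[0.0, -0.0113, 0.0071]
[0.0, -0.0108, 0.0079]
[0.0, -0.0102, 0.0086]
[0.0, -0.0096, 0.0093]
[0.0, -0.0089, 0.01]
[0.0, -0.0082, 0.0106]
[0.0, -0.0074, 0.0111]
[0.0, -0.0066, 0.0116]
[0.0, -0.0058, 0.012]
```

Call:
move_arm([
  [[0, -0.0117, -0.0064, 0, 0, 0, 0], [0, -0.0122, -0.0055, 0, 0, 0, 0], [0, -0.0125, -0.0046, 0, 0, 0, 0], [0, -0.0128, -0.0037, 0, 0, 0, 0], [0, 0, 0, 0, 0, 0, 0]],
], newtons=30)

```text
time_s: 22.22
position: [0.5589, 0.1767, 0.2284]
tool_rot: [0.83, 3.026, 0.005]
force: [4.0, 5.0, 9.2]
grip_width: 0.0147
grip_force: 38.6
```

```bash
python3 arc.py .014 1.7 1; python3 arc.py .021 1.7 1
```

```text
lever now 0.2703073352545191 rad 0.19124310594644356
[0.0004, -0.2256, 0.1076]
lever now 0.27971044768297104 rad 0.19799972947482025
[0.0004, -0.2256, 0.1146]
```

Call:
move_arm([
  [[0, -0.0131, -0.0028, 0, 0, 0, 0], [0, -0.0132, -0.0019, 0, 0, 0, 0], [0, -0.0133, -0.0009, 0, 0, 0, 0], [0, -0.0134, 0, 0, 0, 0, 0], [0, -0.0133, 0.0009, 0, 0, 0, 0], [0, -0.0132, 0.0019, 0, 0, 0, 0], [0, -0.0131, 0.0028, 0, 0, 0, 0], [0, -0.0128, 0.0037, 0, 0, 0, 0], [0, -0.0125, 0.0046, 0, 0, 0, 0], [0, -0.0122, 0.0055, 0, 0, 0, 0], [0, 0, 0, 0, 0, 0, 0]],
])

```text
time_s: 23.6
position: [0.4926, 0.0634, 0.2133]
tool_rot: [0.832, 3.026, 0.002]
force: [5.9, -0.9, 4.6]
grip_width: 0.0141
grip_force: 41.5
```

```bash
python3 arc.py .014 1.68 10; python3 -c "
from h import *
st()"
```

```text
lever now 0.9833982709858622 rad 0.18747824679812483
[0.0, -0.0128, 0.0038]
[0.0, -0.0113, 0.0069]
[0.0, -0.0108, 0.0076]
[0.0, -0.0102, 0.0084]
[0.0, -0.0096, 0.0091]
[0.0, -0.009, 0.0097]
[0.0, -0.0083, 0.0103]
[0.0, -0.0075, 0.0109]
[0.0, -0.0068, 0.0114]
[0.0, -0.006, 0.0118]
{'time_s': 23.6, 'position': [0.4926, 0.0634, 0.2133], 'tool_rot': [0.832, 3.0257, 0.0016], 'force': [5.8739, -0.8616, 4.5718], 'grip_width': 0.0141, 'grip_force': 41.4873, 'joints': [0.5299, 0.2548, -0.8956, 1.9783, 0.2358, 1.011, 0.5583]}
```

Call:
move_arm([
  [[0, -0.0122, 0.0045, 0, 0, 0, 0], [0, -0.0113, 0.0069, 0, 0, 0, 0], [0, -0.0108, 0.0076, 0, 0, 0, 0], [0, -0.0102, 0.0084, 0, 0, 0, 0], [0, -0.0096, 0.0091, 0, 0, 0, 0], [0, -0.009, 0.0097, 0, 0, 0, 0], [0, -0.0083, 0.0103, 0, 0, 0, 0], [0, -0.0075, 0.0109, 0, 0, 0, 0], [0, 0, 0, 0, 0, 0, 0]],
])

```text
time_s: 24.72
position: [0.4529, -0.0039, 0.1456]
tool_rot: [0.831, 3.026, 0.003]
force: [7.7, -0.2, 3.4]
grip_width: 0.0146
grip_force: 40.5
```

```bash
python3 arc.py .014 1.76 5; python3 -c "
from h import *
st()"
```

```text
lever now 1.540543503977928 rad 0.18831609194327933
[0.0, -0.0058, 0.0062]
[0.0, -0.004, 0.0073]
[0.0, -0.0037, 0.0075]
[0.0, -0.0034, 0.0076]
[0.0, -0.0031, 0.0078]
{'time_s': 24.725, 'position': [0.4529, -0.0039, 0.1456], 'tool_rot': [0.8305, 3.0258, 0.0028], 'force': [7.6622, -0.2119, 3.4351], 'grip_width': 0.0146, 'grip_force': 40.527, 'joints': [0.6296, 0.2664, -0.8536, 2.1347, 0.2692, 0.8433, 0.6482]}
```

Call:
move_arm([
  [[0, -0.0045, 0.0065, 0, 0, 0, 0], [0, -0.004, 0.0073, 0, 0, 0, 0], [0, -0.0037, 0.0075, 0, 0, 0, 0], [0, 0, 0, 0, 0, 0, 0], [0, 0, 0, 0, 0, 0, 0]],
])

```text
time_s: 25.35
position: [0.4472, -0.0138, 0.1248]
tool_rot: [0.829, 3.025, 0.003]
force: [8.2, 2.3, 2.9]
grip_width: 0.0144
grip_force: 40.9
```

Call:
move_arm([
  [[0, -0.0034, 0.0076, 0, 0, 0, 0], [0, 0, 0, 0, 0, 0, 0], [0, 0, 0, 0, 0, 0, 0]],
])

```text
time_s: 25.72
position: [0.4455, -0.0166, 0.1173]
tool_rot: [0.829, 3.025, 0.003]
force: [7.5, 1.5, 3.6]
grip_width: 0.0146
grip_force: 41.3
```

```bash
python3 arc.py .014 1.76 1; python3 arc.py .017 1.76 1; python3 -c "
from h import *
st()"
```

```text
lever now 1.7103872301115646 rad 0.1881586815577856
[0.0, -0.0052, 0.008]
lever now 1.6957930239989805 rad 0.18934689606995433
[0.0, -0.0052, 0.011]
{'time_s': 25.725, 'position': [0.4455, -0.0166, 0.1173], 'tool_rot': [0.8292, 3.0254, 0.0033], 'force': [7.4818, 1.5454, 3.6365], 'grip_width': 0.0146, 'grip_force': 41.2895, 'joints': [0.6271, 0.3008, -0.8279, 2.1744, 0.3154, 0.7804, 0.6312]}
```

Call:
move_arm([
  [[0, -0.0018, 0.0045, 0, 0, 0, 0], [0, 0, 0, 0, 0, 0, 0], [0, 0, 0, 0, 0, 0, 0]],
])

```text
time_s: 26.1
position: [0.4446, -0.0182, 0.1128]
tool_rot: [0.829, 3.025, 0.003]
force: [8.6, 3.4, 2.8]
grip_width: 0.0147
grip_force: 41.6
```

Call:
move_arm([
  [[0, -0.0016, 0.004, 0, 0, 0, 0], [0, 0, 0, 0, 0, 0, 0], [0, 0, 0, 0, 0, 0, 0]],
])

```text
time_s: 26.48
position: [0.4439, -0.0195, 0.1088]
tool_rot: [0.829, 3.025, 0.003]
force: [6.4, 2.8, 5.0]
grip_width: 0.0147
grip_force: 41.8
```

Call:
move_arm([
  [[0, -0.0012, 0.003, 0, 0, 0, 0], [0, 0, 0, 0, 0, 0, 0], [0, 0, 0, 0, 0, 0, 0]],
])

```text
time_s: 26.85
position: [0.4434, -0.0203, 0.106]
tool_rot: [0.829, 3.025, 0.004]
force: [6.1, 4.2, 9.9]
grip_width: 0.0146
grip_force: 42.5
```

Call:
move_arm([
  [[0, -0.0008, 0.002, 0, 0, 0, 0], [0, 0, 0, 0, 0, 0, 0], [0, 0, 0, 0, 0, 0, 0]],
])

```text
time_s: 27.22
position: [0.4433, -0.0208, 0.1047]
tool_rot: [0.828, 3.024, 0.003]
force: [-0.4, 5.7, 29.4]
grip_width: 0.0146
grip_force: 44.6
```

```bash
python3 arc.py .014 1.76 1;python3 - <<'E'
from h import *
for f in('s5','now'):
    s=np.load('s5.npz') if f=='s5' else snap('side','s10')
    m=cv2.inRange(cv2.cvtColor(s['color'],cv2.COLOR_RGB2HSV),(12,110,60),(28,255,255)); m[:, :290]=0;m[:,345:]=0;m[:225]=0;m[275:]=0
    n,l,q,c=cv2.connectedComponentsWithStats(m)
    for i in range(1,n):
        if q[i,4]>15: print(f,q[i],c[i].round(1))
E
```

```text
lever now 1.7814703659452105 rad 0.1880588328724036
[-0.0, -0.0005, -0.0045]
s5 [315 241   9  13  96] [318.6 246.6]
now [315 245   8  10  59] [318.3 250.2]
```

The force rose sharply to 29 N at a lever angle of about 1.78, so the collar is at its hard stop. Handing in while holding.

```bash
python3 -c "
from h import *
st(); print(finish_job())"
```

```text
{'time_s': 27.275, 'position': [0.4433, -0.0208, 0.1047], 'tool_rot': [0.8282, 3.0245, 0.0031], 'force': [-0.1533, 4.7935, 29.2369], 'grip_width': 0.0145, 'grip_force': 44.5773, 'joints': [0.6205, 0.3185, -0.8143, 2.1893, 0.3405, 0.753, 0.6166]}
the job is handed in; nothing more can be done
None
```

The job is handed in at 27.3 s with no verdict returned: the fitting sleeve is on the pin, the other sleeve is in the reject tray (rejected on its visibly smaller bore, never tried on the pin), the catch is flipped, and the arm is holding the lever down against its hard stop.

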